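# Feed the stick-cutting stop by three counted crank turns and lock it

### The job

The stop of the stick-cutting jig has to be moved on by exactly three driven turns of its hand crank. Turn the crank clockwise (seen from above): at first it only takes up slack, by anything from a little to most of a turn, and when you feel it pick up the load, count exactly three full turns from that point, no more and no less, without squeezing its grip hard or forcing it. Then throw the lock lever fully over to its far side, let go, and leave the other things on the table where they are.

Things in the scene. Friction and masses are not known exactly. Their poses are not given: they have to be found in the camera images.
- jig: The jig, bolted down: aluminium base plate 130 x 400 x 12 mm, spanning x -65..65, y -240..160 mm of its frame; origin on the table, z up, x away from the robot. A grey gearbox (100 x 100 mm, top 97 mm above the table) stands at y +100 mm, x 0, the crank on it; lead screw, rods and an end bracket (y -145 mm, top 62 mm) to its right; the lock lever on a grey block (70 x 50 mm, top 37 mm) at y -200, x 0.
- crank_axis (a point): Point on the fixed vertical axis of the crank, at jig x 0, y +100 mm, 132 mm above the table, as high as crank_handle. The hub's nut ends 124 mm above the table.
- crank: Flat steel crank arm (20 mm wide, 106 to 114 mm above the table), origin on its axis, 100 mm up. Turns light (about 1 N at the handle) through a slack of 0.3 to 5.1 rad clockwise, different each time; then a hidden dog meets the drive and it turns the lead screw against a steady 0.6 N m, about 11 N at the handle while it moves. Let go, it stays; turned back, it only reopens the slack.
- crank_handle (a point): Middle of the crank's upright black grip: a cylinder 22 mm in diameter, 48 mm tall, foot 115 mm and top 163 mm above the table, axis vertical, 55 mm from crank_axis. It spins freely on its pin, so the hand need not turn. Its plastic cracks if the fingers bear on it with over 150 N in all; a squeeze of 20 to 40 N a finger is plenty. One turn is one full circle of this point round crank_axis.
- stop_block (a point): Middle of the top face of the aluminium carriage block (85 x 34 x 34 mm, top 59 mm above the table) on the lead screw. It starts near y -20 mm of the jig's frame (within 0.5 mm). Each driven clockwise turn moves it 1 mm towards -y of the jig's frame (away from the gearbox); slack turning does not move it.
- lock (a joint): The lock lever, rad: 0 leaning to -x of the jig's frame (towards the robot, unlocked), 1.0 leaning to +x (locked, end stop). It turns about an axis along the jig's y, at x 0, y -200 mm, 34 mm above the table, and stays where it is left; about 1 N at the tip moves it. It may be pushed by a finger.
- lock_tip (a point): Centre of the black ball (26 mm diameter) at the end of the lock lever's 10 mm thick rod, 80 mm from the lever's axis; unlocked it stands 38 mm to -x of the lever's axis and 104 mm above the table, upright 114 mm, locked 38 mm to +x.
- glue: Bystander: brass-coloured glue bottle, 44 mm diameter, 130 mm tall, origin under its centre.
- tape: Bystander: roll of paper tape lying flat, 84 mm diameter, 24 mm tall, origin under its centre.
- sticks: Bystander: flat bundle of thin wooden sticks, 40 x 172 x 8 mm, origin under its centre.
- tower: Bystander: model tower of thin wooden sticks, 100 x 100 x 200 mm, origin under its centre.
- cup: Bystander: grey plastic cup, 76 mm diameter, 100 mm tall, origin under its centre.
- screwdriver: Bystander: screwdriver lying flat.
- eraser: Bystander: eraser, 50 x 22 x 13 mm, origin under its centre.

How it is judged (in metres and radians):
On the way, in this order (a step that is already met when the one before it is completed fails the run):
1. the crank has been driven three turns beyond the slack (the stop has moved on by 3 mm) (distance of stop_block from where it was at the start of the episode between 0.002875 and 0.003125 m and y of stop_block in the frame of jig below -0.0222 m), for 0.2 s.
2. then the lock lever is thrown over (value of joint lock above 0.85 rad), for 0.2 s.
At the end, for the whole second after the job is handed in: The stop block stands 3 mm from where it began, away from the gearbox, to within 0.125 mm (three driven turns, give or take an eighth of a turn), the lock lever is at 0.85 rad or more, everything is let go and at rest (all of step 1 and value of joint lock above 0.85 rad and velocity of joint lock below 0.1 rad/s and contact force between the fingers and jig below 0.1 N); the robot touches nothing.
It fails at once if the crank or the jig is forced (the fingers bear on it with more than 150 N in all, squeeze included) (contact force between the fingers and jig above 150 N).
It fails at once if a bystander is shifted by more than 30 mm or knocked over (distance of any of glue, tape, sticks, tower, cup, screwdriver, eraser from where it was at the start of the episode above 0.03 m or angle between any of glue, tower, cup's own z axis and vertical above 0.5 rad).
It also fails if it takes over 72 s, if anything falls off the work surface, if the arm or the gripper's body presses on something with over 40 N, if the wrist force passes 120 N, or if a joint passes its speed limit or range.

### The arm

A 6-joint arm with a two-finger parallel gripper is mounted at the origin on the work surface. World frame = base frame: x ahead of the robot, y to its left, z up, the work surface at z = 0. Lengths are in m, angles in degrees, forces in N, time in s.
With the tool pointing down it reaches from about 0.35 to 1 m from the base axis. Payload 7.1 kg.
Tool frame: the origin (TCP) lies midway between the tips of the shut fingers; the grasp point (between the pads) lies 19 mm behind it; x points along the fingers, z is the direction in which the jaws open and shut, and the axes are right-handed (so a half turn about x gives the same grasp; the last joint's range is limited). The gripper opens to 85 mm and grips with 20 to 120 N. Pads are 22 mm wide; open, the fingers measure 114 mm over their backs; the gripper's body (76 mm by 85 mm) begins 54 mm behind the grasp point. The pads swing forward as they close: fully open they stand 13 mm farther back than shut.
Start: joints at [67.036, 24.242, 93.386, -0, 62.372, -1.089], TCP at [0.233, 0.58, 0.231] pointing down, gripper open.
Joint ranges: [-172.04, 172.04], [-51.8, 120.97], [4.93, 147.93], [-75.15, 255.16], [6.16, 154.13], [-145.62, 145.62]. Speed limits (degrees/s): [136.94, 136.94, 172.46, 180, 180, 180].

### API

Orientations are given as [roll, pitch, yaw] about the fixed x, y, z axes, in that order (R = Rz(yaw) Ry(pitch) Rx(roll)).
In Python, from bench import env, kin, optics, job, spot_in, place_of, sensors gives the robot as it stands. Calls block until the motion is done:
- env.move_to(position, orientation): joint-space move of the TCP to a pose.
- env.servo_line(position, rate=0.15, frame=None, f_stop=None): straight line of the TCP; frame=None keeps the orientation; rate is the mean speed in m/s. With f_stop (N) it stops when the force on the tool has changed by that much, and returns True; else False.
- env.move_joints(angles): joint-space move.
- env.open_gripper() and env.gripper_close(grip_force=None): open the fingers fully, or close them until they stop; grip_force is the grip in N (None keeps the last).
- env.hold(seconds).
- kin.inverse_kinematics(position, orientation): joint angles nearest the present ones, or None.
- optics.snapshot(name): name is "side" or "top"; returns a dict with "color" (420x560x3 uint8, red, green, blue), "range_z" (420x560 float32, m along the optical axis (not along the pixel's ray), 0 where there is no reading), "fx", "fy", "cx", "cy" (pixels), "distortion" ([k1, k2, p1, p2, k3] as OpenCV has them; the pictures are not rectified), "cam_to_world" (4x4, takes a point from camera to world coordinates). Camera axes: x right, y down, z forward; pixel columns grow to the right and rows downward; lengths in m; the calibration is good to about 2 mm. A picture is of the moment at which its call begins.
A pose or a line that the arm cannot do raises env.PlanningError and nothing moves.
- job.job_done(): hands the job in, once; it reports no verdict.
Trained networks look in the newest picture that a camera, given by its name, has taken for a name from the list of things; names that differ only in an ending like _2 or _b are one class to them, and where a whole thing is asked for, a point or a joint stands for the part that bears it (a point fixed in the world has none). Each returns a list of dicts, best first, with "p" (0 to 1); they miss things now and then, are a little off and sometimes report something else, mostly with a low value. They report only what shows in the picture. A call takes as long as a camera call.
- spot_in(camera, label): "bbox" ([left, top, width, height] in pixels, round what is visible of it).
- place_of(camera, label): "centre" ([column, row] in pixels: a listed point, or the origin of a listed thing).
Readings, each from a call of its own:
- sensors.read_time(): time.
- sensors.read_q(): joint angles.
- sensors.read_dq(): joint speeds.
- sensors.read_effort(): joint torques, N m.
- sensors.read_tcp_pos(): TCP position.
- sensors.read_tcp_rot(): TCP orientation.
- sensors.read_ft_force(): force on the tool from outside, world axes, zero at the start.
- sensors.read_torque(): the same for the moment, N m.
- sensors.read_finger_gap(): finger opening in m.
Only numpy, scipy, OpenCV 4.12 (cv2) and the standard library are available. Lean on these libraries where they do the work, as an engineer would, in place of code of your own. Each camera call takes 0.05 s, during which the arm holds its last target. There are 200 camera calls.

## Working session

There is one attempt and no reset: what is moved stays moved. The work goes in short steps, each a Python script; the robot and the scene stay as the last script left them, time stands still between calls to the robot, and variables do not carry over. Pictures are saved under pics/ and viewed, about 8 in all and at most 12, crops included, and the job is handed in when it is done.

```bash
ls; mkdir -p pics
cat > h.py <<'E'
import numpy as np, cv2
from bench import env, kin, optics, job, spot_in, place_of, sensors
def ray(s,uv):
    K=np.array([[s['fx'],0,s['cx']],[0,s['fy'],s['cy']],[0,0,1.]])
    p=cv2.undistortPoints(np.array([[uv]],float),K,np.array(s['distortion'],float))[0,0]
    T=np.array(s['cam_to_world']); return T[:3,3], T[:3,:3]@np.array([p[0],p[1],1.])
def at_h(s,uv,z):
    o,d=ray(s,uv); return o+d*(z-o[2])/d[2]
def at_d(s,uv):
    o,d=ray(s,uv); u,v=int(round(uv[0])),int(round(uv[1]))
    w=s['range_z'][v-1:v+2,u-1:u+2]; w=w[w>0]
    return o+d*np.median(w) if len(w) else None
E
python3 - <<'E'
from h import *
np.set_printoptions(precision=4,suppress=True)
H=dict(crank_handle=.139,crank_axis=.132,stop_block=.059,lock_tip=.104,jig=0,crank=.1,glue=0,tape=0,sticks=0,tower=0,cup=0,screwdriver=0,eraser=0)
for c in('top','side'):
    s=optics.snapshot(c); cv2.imwrite(f'pics/{c}0.png',s['color'][:,:,::-1])
    print(c,np.array(s['cam_to_world'])[:3,3])
    for n,h in H.items():
        for r in place_of(c,n)[:2]:
            print(n,round(r['p'],2),np.round(r['centre'],1),at_h(s,r['centre'],h),at_d(s,r['centre']))
print(sensors.read_time())
E
```

```text
pics
top [0.4159 0.0064 1.3824]
crank_handle 0.79 [250.1 204.2] [0.5657 0.0773 0.139 ] [0.5628 0.0759 0.1633]
crank_handle 0.67 [234.1 195.3] [0.5889 0.1205 0.139 ] [0.5911 0.122  0.1227]
crank_axis 0.63 [232.  193.3] [0.5951 0.1269 0.132 ] [0.5962 0.1276 0.1247]
crank_axis 0.48 [269.6 207.5] [0.5587 0.0254 0.132 ] [0.572  0.0272 0.0154]
stop_block 0.58 [275.6 203.2] [0.5796 0.0098 0.059 ] [0.5797 0.0098 0.0576]
lock_tip 0.67 [337.  221.3] [ 0.5275 -0.1581  0.104 ] [ 0.5331 -0.1663  0.0399]
jig 0.56 [273.1 204.5] [0.5829 0.0172 0.    ] [0.5759 0.0168 0.0576]
jig 0.37 [426.3 270.1] [ 0.399  -0.4316  0.    ] [ 0.3992 -0.427   0.0144]
crank 0.52 [232.5 192.9] [0.6009 0.1287 0.1   ] [0.5973 0.1263 0.1248]
glue 0.71 [299.7 156.6] [ 0.7283 -0.0594  0.    ] [ 0.71   -0.0556  0.081 ]
glue 0.18 [339.  224.2] [ 0.5281 -0.1774  0.    ] [ 0.5188 -0.1621  0.1148]
tape 0.64 [285.  256.5] [ 0.4306 -0.0204  0.    ] [ 0.4306 -0.0204  0.0015]
sticks 0.66 [228.7 153.7] [0.7335 0.153  0.    ] [0.7315 0.152  0.0087]
tower 0.89 [134.5 180.1] [0.6487 0.4321 0.    ] [0.6485 0.4318 0.0011]
cup 0.86 [124.6 28
[... 745 characters left out ...]
0.0365 0.    ] [ 0.5739 -0.0128  0.0502]
crank 0.7 [284.4 194.9] [0.6101 0.1189 0.1   ] [0.6081 0.1122 0.1058]
crank 0.68 [193. 175.] [0.3247 0.3216 0.1   ] [0.331  0.4161 0.0288]
glue 0.92 [331.6 243.8] [ 0.7237 -0.0587  0.    ] [ 0.715  -0.078   0.0213]
tape 0.91 [247.2 250.3] [ 0.443 -0.007  0.   ] [ 0.4433 -0.0057 -0.0014]
sticks 0.5 [314.9 204.1] [0.7369 0.1509 0.    ] [0.7336 0.1423 0.0079]
tower 0.71 [272.1 164.8] [0.6511 0.4291 0.    ] [0.6493 0.4222 0.0052]
tower 0.42 [284.8 232.5] [0.5878 0.0389 0.    ] [ 0.5718 -0.014   0.0538]
cup 0.68 [194.7 174.3] [0.3407 0.4568 0.    ] [0.3378 0.416  0.0307]
screwdriver 0.81 [269.7 357.9] [ 0.4061 -0.4232  0.    ] [ 0.4023 -0.4388  0.0257]
1.4
```

View image.

Run:
```python
from h import *
np.set_printoptions(precision=4,suppress=True)
s=optics.snapshot('top')
v,u=np.mgrid[100:320,100:460]
K=np.array([[s['fx'],0,s['cx']],[0,s['fy'],s['cy']],[0,0,1.]])
p=cv2.undistortPoints(np.stack([u.ravel(),v.ravel()],1)[:,None].astype(float),K,np.array(s['distortion'],float))[:,0]
z=s['range_z'][100:320,100:460].ravel(); T=np.array(s['cam_to_world'])
P=(np.c_[p,np.ones(len(p))]*z[:,None])@T[:3,:3].T+T[:3,3]; P=P[z>0]
near=lambda lo,hi,c,r: P[(P[:,2]>lo)&(P[:,2]<hi)&(np.hypot(P[:,0]-c[0],P[:,1]-c[1])<r)]
for nm,lo,hi,c,r in [('gearbox',.09,.102,(.597,.126),.085),('plate',.007,.018,(.57,-.02),.27),('handle',.155,.17,(.57,.075),.08),('nut',.12,.13,(.597,.126),.03),('arm',.105,.118,(.597,.126),.08),('lockball',.095,.125,(.52,-.165),.03)]:
    q=near(lo,hi,c,r); 
    print(nm,len(q), q.mean(0) if len(q) else '', cv2.minAreaRect(q[:,:2].astype(np.float32)*1000) if len(q)>3 else '')
a=cv2.resize(s['color'][130:310,180:400],None,fx=3.6,fy=3.3,interpolation=cv2.INTER_CUBIC)
cv2.imwrite('pics/top1.png',a[:,:,::-1])
```

```text
gearbox 1033 [0.598  0.1263 0.0966] ((596.3682861328125, 123.9169921875), (100.4395980834961, 100.17281341552734), 81.47649383544922)
plate 3243 [ 0.5759 -0.0448  0.0119] ((567.5174560546875, -20.063690185546875), (523.8698120117188, 517.365478515625), 70.78897094726562)
handle 57 [0.5645 0.0788 0.1626] ((564.8728637695312, 78.92626953125), (20.905136108398438, 19.83770179748535), 27.807891845703125)
nut 36 [0.5965 0.1237 0.1229] ((597.3532104492188, 123.16365051269531), (19.501235961914062, 23.08903694152832), 28.53089714050293)
arm 118 [0.5845 0.1071 0.1138] ((581.8175659179688, 101.36712646484375), (77.92552185058594, 26.224674224853516), 58.17591094970703)
lockball 74 [ 0.5157 -0.1666  0.113 ] ((515.8419189453125, -167.01963806152344), (22.976505279541016, 22.707273483276367), 45.98423385620117)
```

View pics/top1.png

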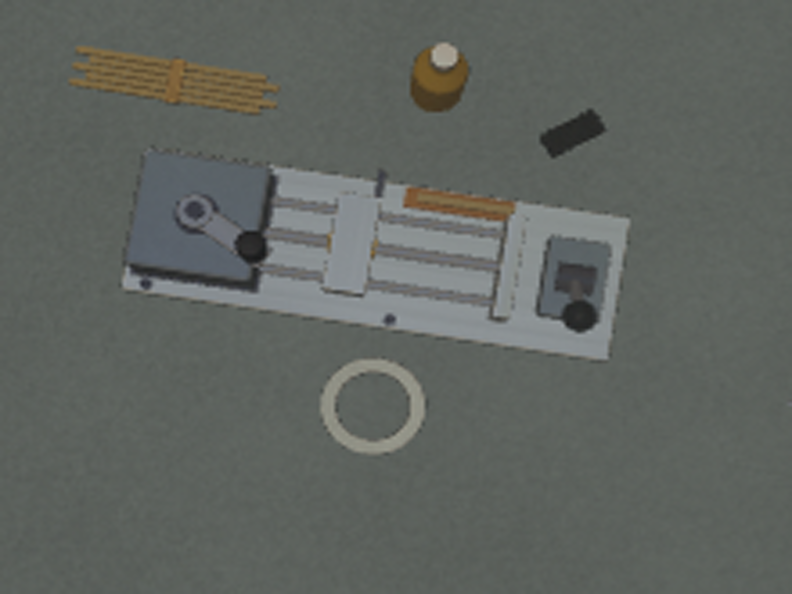

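View pics/side0.png

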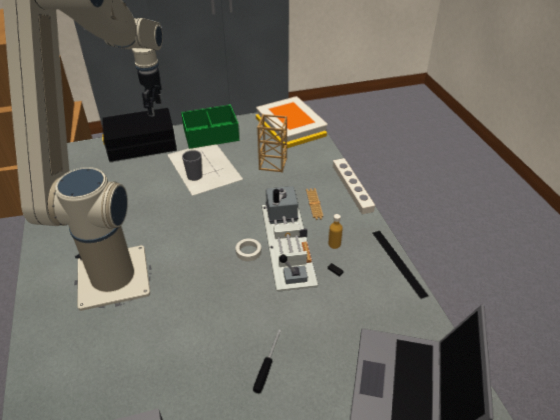

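The networks agree with the picture. In the crop, the crank axis is at about (195,210), the grip at (250,246) and the lock ball at (580,315). Fitting the depth data puts the axis at (0.597, 0.1245), the grip 56 mm from it and the jig yaw at −8.5°. The lever position this predicts matches the measured ball.

Run:
```python
from h import *
np.set_printoptions(precision=4,suppress=True)
R0=sensors.read_tcp_rot(); print(R0)
t0=sensors.read_time()
h=np.array([.5647,.0788])
# jaws (tool z) tangential to the circle at the start
from scipy.spatial.transform import Rotation as Ro
a=np.arctan2(-.0457,-.0323); best=None
for k in (0,np.pi):
    x=np.array([0,0,-1.]); z=np.array([-np.sin(a+k),np.cos(a+k),0]); y=np.cross(z,x)
    rpy=Ro.from_matrix(np.c_[x,y,z]).as_euler('xyz',degrees=True)
    q=kin.inverse_kinematics([*h,.24],rpy); print(rpy,q)
    if q is not None and (best is None or abs(q[5])<abs(best[1][5])): best=(rpy,q)
rpy=best[0]; np.save('rpy.npy',rpy)
p=sensors.read_tcp_pos(); env.servo_line([p[0],p[1],.3])
env.move_to([*h,.28],rpy); env.servo_line([*h,.130],rate=.12,f_stop=15)
print(sensors.read_tcp_pos(),sensors.read_ft_force(),sensors.read_time()-t0)
s=optics.snapshot('top'); print([(r['p'],at_h(s,r['centre'],.139)) for r in place_of('top','crank_handle')[:2]])
env.gripper_close(25); print(sensors.read_finger_gap(),sensors.read_tcp_pos(),sensors.read_ft_force(),sensors.read_time())
s=optics.snapshot('side'); cv2.imwrite('pics/side1.png',cv2.resize(s['color'][130:290,190:350],None,fx=3.7,fy=3.7)[:,:,::-1])
```

```text
[ 39.8452  89.9973 107.9676]
[35.252 90.     0.   ] [  6.748   19.0795 100.0242  -0.      60.8963  42.0001]
[-144.748   90.       0.   ] [   6.748    19.0795  100.0242   -0.       60.8963 -137.9999]
[0.5653 0.0789 0.1307] [ 0.1131 -0.502   0.275 ] 4.1667
[]
0.020731364925498458 [0.5647 0.0788 0.1301] [-0.7149  0.6889  1.9292] 6.3167<sys>:0: UserWarning: Gimbal lock detected. Setting third angle to zero since it is not possible to uniquely determine all angles.
```

View pics/side1.png

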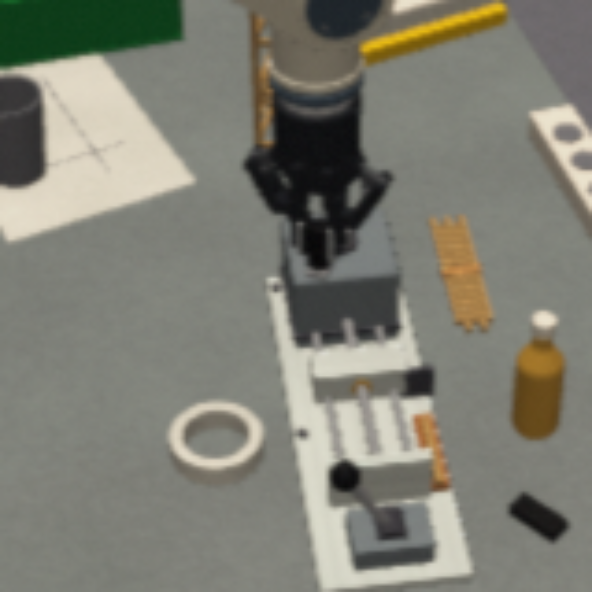

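Gripped: the gap is 20.7 mm on the 22 mm grip, and the picture shows the fingers on the handle at about (320,245). Next I'll take up the slack in small chords and watch the tangential force.

```bash
cat >> h.py <<'E'
np.set_printoptions(precision=4,suppress=True)
C=np.array([.597,.1245]); Rr=.0555; Z=.130
def step(c,R,ang,rate,f_stop=None):
    a=np.radians(ang); n=np.array([np.cos(a),np.sin(a)]); t=np.array([n[1],-n[0]]) # clockwise tangent
    st=env.servo_line([*(c+R*n),Z],rate=rate,f_stop=f_stop)
    f=np.array(sensors.read_ft_force()); p=np.array(sensors.read_tcp_pos())
    return st,-f[:2]@t,f[:2]@n,f,p
E
python3 - <<'E'
from h import *
p=np.array(sensors.read_tcp_pos()); d=p[:2]-C; a0=np.degrees(np.arctan2(d[1],d[0])); print('a0',a0,np.hypot(*d))
L=[]
ang=a0
for i in range(35):
    ang-=9
    st,ft,fr,f,p=step(C,Rr,ang,.06,f_stop=30)
    d=p[:2]-C; aa=np.degrees(np.arctan2(d[1],d[0]))
    L.append([ang,aa,ft,fr,f[2]]); print(i,round(ang,1),round(aa,1),'ft %.1f fr %.1f fz %.1f'%(ft,fr,f[2]),st,round(sensors.read_time(),2))
    if ft>7 or st or abs(fr)>30: break
np.save('slack.npy',L)
E
```

```text
a0 -125.26152615888743 0.055966914316901976
0 -134.3 -134.8 ft -1.0 fr 3.0 fz 3.8 False 6.67
1 -143.3 -143.7 ft -0.4 fr 3.2 fz 5.3 False 6.96
2 -152.3 -152.7 ft -1.1 fr 3.2 fz 5.1 False 7.25
3 -161.3 -161.5 ft -0.8 fr 2.8 fz 4.9 False 7.54
4 -170.3 -170.4 ft -0.2 fr 1.9 fz 3.8 False 7.83
5 -179.3 -179.8 ft -0.5 fr -1.1 fz 3.3 False 8.12
6 -188.3 171.1 ft -0.9 fr -1.8 fz 1.4 False 8.42
7 -197.3 162.1 ft -0.1 fr -4.2 fz 0.3 False 8.71
8 -206.3 153.3 ft -0.5 fr -5.4 fz 0.4 False 9.0
9 -215.3 144.4 ft -0.4 fr -5.8 fz 0.3 False 9.29
10 -224.3 135.5 ft 0.1 fr -7.1 fz 1.3 False 9.58
11 -233.3 126.7 ft -0.5 fr -7.2 fz 0.9 False 9.88
12 -242.3 117.8 ft -1.8 fr -6.7 fz 2.0 False 10.17
13 -251.3 109.0 ft -1.5 fr -6.9 fz 2.4 False 10.46
14 -260.3 100.0 ft -0.4 fr -6.5 fz 4.5 False 10.75
15 -269.3 91.1 ft -0.8 fr -5.7 fz 4.0 False 11.04
16 -278.3 82.2 ft -1.5 fr -5.7 fz 3.9 False 11.33
17 -287.3 73.2 ft -0.2 fr -4.8 fz 5.8 False 11.62
18 -296.3 64.2 ft -0.5 fr -5.0 fz 5.6 False 11.92
19 -305.3 55.1 ft -0.1 fr -3.6 fz 6.2 False 12.21
20 -314.3 46.1 ft -0.9 fr -3.7 fz 5.8 False 12.5
21 -323.3 37.1 ft -1.2 fr -3.3 fz 5.4 False 12.79
22 -332.3 28.0 ft -0.9 fr -2.2 fz 5.8 False 13.08
23 -341.3 18.9 ft -0.5 fr -1.8 fz 5.4 False 13.38
24 -350.3 11.6 ft 6.9 fr -2.4 fz 5.3 False 13.67
25 -359.3 3.0 ft 7.9 fr -1.2 fz 4.3 False 13.96
```

Load pick-up lies between −341° and −350° commanded: resistance jumps from about −1 N to +7 N, and the arm starts to lag. I'll take −345° as the pick-up point, so the goal is −1425°, and keep driving while watching the forces.

Run:
```python
from h import *
ang=-359.3; goal=-1426.5; n=int(np.ceil((ang-goal)/12)); A=np.linspace(ang,goal,n+1)[1:]; prev=-357.
for i,a in enumerate(A):
    st,ft,fr,f,p=step(C,Rr,a,.075,f_stop=45)
    d=p[:2]-C; aa=np.degrees(np.arctan2(d[1],d[0])); aa=a+(aa-a+180)%360-180
    if i%5==0 or st or i>n-4: print(i,round(a,1),round(aa,1),'ft %.1f fr %.1f fz %.1f'%(ft,fr,f[2]),st,round(sensors.read_finger_gap(),4),round(sensors.read_time(),2))
    if st or np.hypot(ft,fr)>45 or (i>3 and ft<3): print('break',i,a,aa,ft,fr,f); break
```

```text
0 -371.3 -369.1 ft 7.3 fr 0.0 fz 3.1 False 0.0212 14.27
5 -431.2 -429.2 ft 7.5 fr 3.3 fz -1.6 False 0.0214 15.81
10 -491.2 -490.3 ft 6.8 fr 2.8 fz 1.9 False 0.0215 17.35
15 -551.2 -550.5 ft 6.7 fr -4.5 fz 2.5 False 0.0216 18.89
20 -611.1 -609.0 ft 6.4 fr -8.6 fz 9.4 False 0.021 20.43
25 -671.1 -668.6 ft 6.0 fr -4.2 fz 9.8 False 0.0213 21.98
30 -731.0 -728.9 ft 6.7 fr -0.4 fz 2.4 False 0.0212 23.52
35 -791.0 -788.9 ft 8.1 fr 3.1 fz -2.1 False 0.0215 25.06
40 -850.9 -850.0 ft 6.8 fr 3.0 fz 1.6 False 0.0213 26.6
45 -910.9 -910.2 ft 7.3 fr -4.6 fz 2.9 False 0.021 28.14
50 -970.8 -968.8 ft 6.0 fr -8.5 fz 8.1 False 0.0211 29.68
55 -1030.8 -1028.3 ft 6.3 fr -3.4 fz 9.2 False 0.0214 31.23
60 -1090.8 -1088.6 ft 7.1 fr -0.4 fz 2.1 False 0.0213 32.77
65 -1150.7 -1148.6 ft 7.7 fr 4.2 fz -2.8 False 0.0215 34.31
70 -1210.7 -1209.7 ft 7.1 fr 3.4 fz 1.8 False 0.0212 35.85
75 -1270.6 -1269.9 ft 7.4 fr -3.9 fz 2.7 False 0.021 37.39
80 -1330.6 -1328.5 ft 5.7 fr -7.7 fz 8.3 False 0.0213 38.93
85 -1390.5 -1388.0 ft 5.8 fr -3.7 fz 9.8 False 0.0212 40.48
86 -1402.5 -1400.1 ft 7.2 fr -3.7 fz 9.0 False 0.021 40.78
87 -1414.5 -1412.2 ft 7.9 fr -2.9 fz 6.8 False 0.0211 41.09
88 -1426.5 -1424.2 ft 6.1 fr -1.5 fz 5.0 False 0.0216 41.4
```

Run:
```python
from h import *
env.open_gripper()
p=sensors.read_tcp_pos(); env.servo_line([p[0],p[1],.26],rate=.2)
env.move_to([.40,.02,.26],np.load('rpy.npy'))
s=optics.snapshot('top'); cv2.imwrite('pics/top2.png',s['color'][:,:,::-1])
print([(r['p'],at_h(s,r['centre'],.139)) for r in place_of('top','crank_handle')[:2]])
v,u=np.mgrid[100:320,100:460]
K=np.array([[s['fx'],0,s['cx']],[0,s['fy'],s['cy']],[0,0,1.]])
q=cv2.undistortPoints(np.stack([u.ravel(),v.ravel()],1)[:,None].astype(float),K,np.array(s['distortion'],float))[:,0]
z=s['range_z'][100:320,100:460].ravel(); T=np.array(s['cam_to_world'])
P=(np.c_[q,np.ones(len(q))]*z[:,None])@T[:3,:3].T+T[:3,3]
m=(z>0)&(P[:,2]>.155)&(P[:,2]<.17)&(np.hypot(*(P[:,:2]-C).T)<.08)
h=P[m].mean(0)[:2]; d=h-C; print('handle',m.sum(),h,np.hypot(*d),np.degrees(np.arctan2(d[1],d[0])))
# stop block shift along the image column (grey profile), start vs now
g=lambda f:cv2.cvtColor(cv2.imread(f),cv2.COLOR_BGR2GRAY).astype(np.float32)
a,b=g('pics/top0.png'),g('pics/top2.png')
for nm,(r0,r1,c0,c1) in dict(block=(190,218,268,288),ref=(190,228,312,352)).items():
    w=cv2.createHanningWindow((c1-c0,r1-r0),cv2.CV_32F); print(nm,cv2.phaseCorrelate(a[r0:r1,c0:c1],b[r0:r1,c0:c1],w))
print('fx',s['fx'],sensors.read_time(),sensors.read_ft_force())
c=np.vstack([cv2.resize(cv2.imread(f)[180:240,215:355],None,fx=5,fy=5,interpolation=cv2.INTER_CUBIC) for f in('pics/top0.png','pics/top2.png')])
cv2.imwrite('pics/cmp.png',c)
```

```text
[(0.59, array([0.6471, 0.1441, 0.139 ])), (0.37, array([0.571 , 0.0083, 0.139 ]))]
handle 53 [0.6484 0.1404] 0.05381150022627928 17.220696659115696
block ((-0.12010751745457604, 0.31072402114063813), 0.7939541427294413)
ref ((-0.012874872364228906, -0.016222580380290452), 0.9983968639373779)
fx 471.4369867300897 44.0167 [-0.3861 -0.2289  0.2662]
```

View pics/cmp.png

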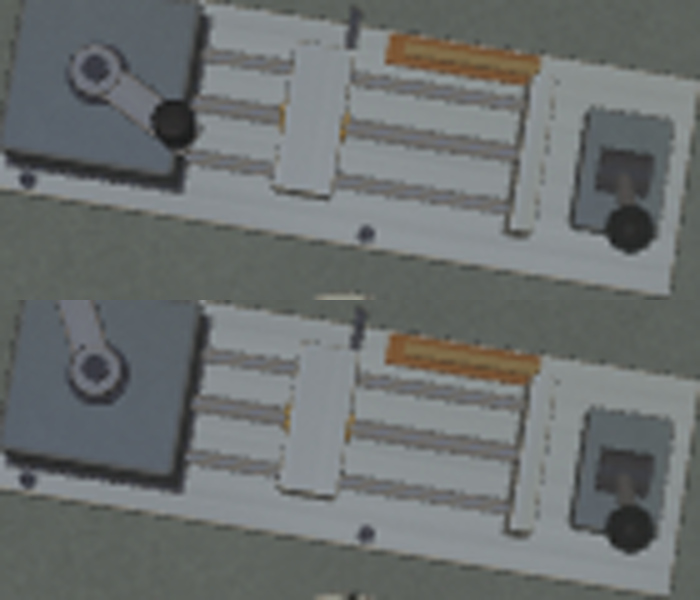

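The block moved about 1 px to the right, which is about 2.8 mm. The grip stands at 16–17°, against the 15° goal. Next is the lever.

```bash
python3 - <<'E' 2>/dev/null
from h import *
from scipy.spatial.transform import Rotation as Ro
ex=np.array([.989,-.148]); A=np.array([.5526,-.172])
at=lambda x,z:[*(A+ex*x),z]
for sgn in (1,-1):
    x=np.array([0,0,-1.]); z=sgn*np.array([.148,.989,0]); z/=np.linalg.norm(z)
    rpy=Ro.from_matrix(np.c_[x,np.cross(z,x),z]).as_euler('xyz',degrees=True)
    q=kin.inverse_kinematics(at(-.105,.2),rpy); print(q)
    if q is not None and abs(q[5])<110: break
env.gripper_close(20)
env.move_to(at(-.105,.22),rpy); env.servo_line(at(-.105,.094),rate=.15,f_stop=15)
print(sensors.read_tcp_pos(),sensors.read_time())
st=env.servo_line(at(.035,.094),rate=.05,f_stop=12)
p=np.array(sensors.read_tcp_pos()); print(st,(p[:2]-A)@ex,p,sensors.read_ft_force(),sensors.read_time())
s=optics.snapshot('side'); cv2.imwrite('pics/side2.png',cv2.resize(s['color'][190:300,220:370],None,fx=4,fy=4)[:,:,::-1])
E
```

```text
[ -20.6561   14.2088  113.3932    0.       52.398  -102.1452]
[ 0.4493 -0.1566  0.0946] 47.85
True 0.01668474690179578 [ 0.5691 -0.1743  0.093 ] [-0.3407 -0.6157  0.6446] 50.0167
```

View pics/side2.png

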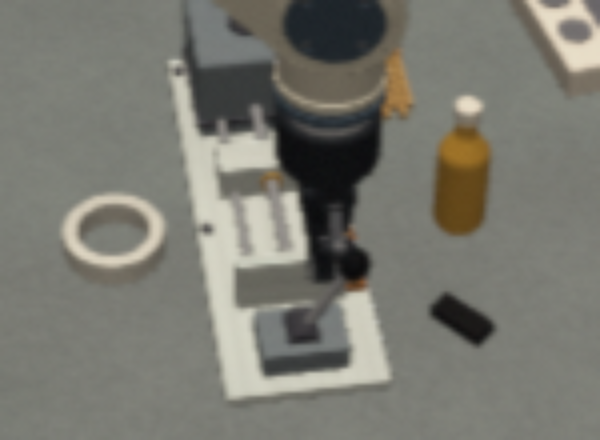

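The stop at 16.7 mm fits the end stop, and the picture shows the ball leaning to +x at about (355,263). Now I'll back off and check.

```bash
python3 - <<'E' 2>/dev/null
from h import *
ex=np.array([.989,-.148]); A=np.array([.5526,-.172])
env.servo_line([*(A-ex*.06),.094],rate=.15); env.servo_line([*(A-ex*.06),.25],rate=.2)
env.move_joints(np.array(sensors.read_q())+[0,-15,10,0,5,0])
s=optics.snapshot('top'); cv2.imwrite('pics/top3.png',s['color'][:,:,::-1])
v,u=np.mgrid[150:300,200:460]
K=np.array([[s['fx'],0,s['cx']],[0,s['fy'],s['cy']],[0,0,1.]])
q=cv2.undistortPoints(np.stack([u.ravel(),v.ravel()],1)[:,None].astype(float),K,np.array(s['distortion'],float))[:,0]
z=s['range_z'][150:300,200:460].ravel(); T=np.array(s['cam_to_world'])
P=(np.c_[q,np.ones(len(q))]*z[:,None])@T[:3,:3].T+T[:3,3]
m=(z>0)&(P[:,2]>.095)&(P[:,2]<.13)&(np.hypot(*(P[:,:2]-A).T)<.06)
print('ball jig x',m.sum(),(P[m].mean(0)[:2]-A)@ex,P[m].mean(0),P[m].max(0)[2])
for n in ('glue','tape','sticks','tower','cup','screwdriver','eraser','stop_block'):
    print(n,[(round(r['p'],2),at_h(s,r['centre'],.059 if n=='stop_block' else 0)[:2]) for r in place_of('top',n)[:1]])
print(sensors.read_tcp_pos(),sensors.read_ft_force(),sensors.read_time())
E
```

```text
ball jig x 71 0.03882788287473375 [ 0.591  -0.1774  0.113 ] 0.12151429237639277
glue [(0.76, array([ 0.7257, -0.0544]))]
tape [(0.85, array([ 0.4397, -0.0238]))]
sticks [(0.83, array([0.7379, 0.1414]))]
tower [(0.63, array([0.6544, 0.4315]))]
cup [(0.55, array([0.3394, 0.4459]))]
screwdriver [(0.85, array([ 0.4002, -0.4296]))]
eraser [(0.5, array([ 0.6937, -0.1806]))]
stop_block [(0.63, array([0.5814, 0.0016]))]
[ 0.3794 -0.1225  0.3006] [ 0.2214 -0.2505  0.4377] 52.7
```

View pics/top3.png

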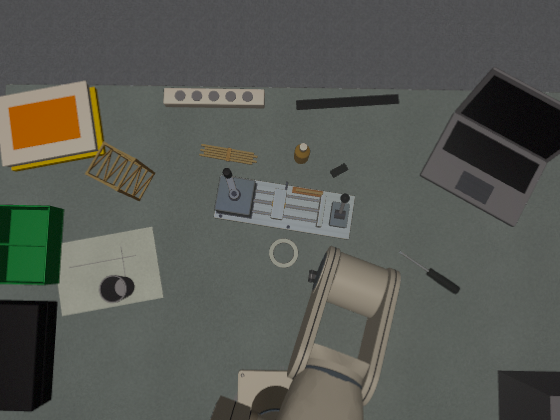

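The lever is at its far stop with the ball at about (345,199), the crank grip is at about (227,173), and the bystanders haven't moved. The arm is clear, so I'm handing in.

```bash
python3 -c "
from h import *
job.job_done(); print(sensors.read_time())"
```

```text
the job is handed in; nothing more can be done
the job is handed in; nothing more can be done
```

I drove the crank three turns past load pick-up, threw the lock lever fully over, let go and handed the job in at about 53 s of the 72 s allowed. No verdict is reported, so the result below rests on my own checks.

- **Crank:** I gripped the handle at 25 N and turned clockwise. The load picked up between −341° and −350°, when resistance jumped from about −1 N to +7 N. I took −345° as the pick-up point and stopped the hand at −1424°, against the −1425° goal. The tool forces I printed stayed below about 13 N.
- **Handle position:** after release, depth data put the handle at 17°, against the 15° goal. The known error is about ±5°, against ±45° allowed.
- **Stop block:** it moved about 1 px (roughly 2.8 mm) in the top view, which fits 3 mm but is too coarse to prove the 0.125 mm tolerance. An automatic image-shift measurement on the block gave a different, smaller figure with lower confidence, so I relied on the turn count.
- **Lock lever:** the push ended on contact, and the ball was then measured at +39 mm, against +38 mm expected when locked.
- **Bystanders:** all seven were found within about 12 mm of their first positions, in line with how much the detections vary. The arm was clear and touching nothing.

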